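# Shorten the dish rack's telescoping arm by one hole

## Robot

A 6-joint arm with a two-finger parallel gripper is mounted at the origin on the work surface. World frame = base frame: x ahead of the robot, y to its left, z up, the work surface at z = 0. Lengths are in m, angles in degrees, forces in N, time in s.
With the tool pointing down it reaches from about 0.375 to 0.9 m from the base axis. Payload 3.1 kg.
Tool frame: the origin (TCP) lies on the centre line of the jaws, within the pads' length; the fingertips stand 25 mm ahead of it and the grasp point (between the pads) lies 6 mm ahead of it; z points along the fingers, y is the line along which they close (so a half turn about z gives the same grasp; the last joint's range is limited). The gripper opens to 87 mm and grips with 3 to 60 N. Pads are 19 mm wide; open, the fingers measure 117 mm over their backs; the gripper's body (75 mm by 190 mm) begins 51 mm behind the grasp point.
Start: joints at [54.402, 30.224, 82.088, -0, 67.689, -10.227], TCP at [0.268, 0.565, 0.248] pointing down, gripper open.
Joint ranges: [-176.69, 176.69], [-43.24, 126.21], [12.49, 139.97], [-82, 262], [0, 151.66], [-163.58, 163.58]. Speed limits (degrees/s): [159.86, 159.86, 180, 180, 180, 180].

## Interface

Orientations are given as a 3x3 rotation matrix whose columns are the frame's x, y, z axes.
In Python, from rig import bot, cams, models gives the robot as it stands. The module is installed in compiled form; this text tells all that it offers.
- The arm moves only by the shell command python3 -m handwheel 'ROWS' [OPENING]. ROWS is JSON, a list of rows, each a list of 6 numbers: the shift along the world's x, y, z each as a share of 1 m, from -1 to 1, then the turn, a rotation vector about the world's x, y, z each as a share of 2 rad, from -1 to 1. In form: [[dx, dy, dz, wx, wy, wz], ...]. A call has exactly 8 rows; each row is the pose to reach, as a shift and turn from the pose commanded when the call began; what a row does not reach only later rows make up. A row lasts 1/12 s, in which the tool goes at most 41.7 mm and 7.16 degrees, less where a joint would pass 70% of its speed; a pose out of reach is approached as far as the arm can. A call with a number of a shift or a turn outside -1 to 1 is refused whole. A call with a gripper value outside its range is refused whole. OPENING is the opening, from -1 (shut) to 1 (fully open), so that 0 is half open, set as the call begins (- or left out, the last holds). The fingers move at their own pace and stop on an object; the grip force is fixed at half the most. Time passes only in rows, so rows that repeat a pose let the fingers close, or fill a call up. It gives the time, the measured TCP pose, the force, the opening and the grip force at its end, in the units of the state.
- bot.read_state(): the state, without advancing time (a new reading comes with each control period).
- cams.capture(name): name is "scene" or "top" or "wrist"; returns (picture, depth): 400x640x3 uint8, blue, green, red; 400x640 float32, m along the optical axis (not along the pixel's ray), 0 where there is no reading.
- cams.calibration(name): a dict with "mtx" (3x3 intrinsics, pixels), "dist_coeffs" ([k1, k2, p1, p2, k3] as OpenCV has them; the pictures are not rectified), "R" (3x3) and "t" (3): a world point X has camera coordinates R X + t; the wrist camera has in their place "tool_from_camera" (4x4, takes a point from camera to tool coordinates, whose origin is the TCP and whose axes are the flange's). Camera axes: x right, y down, z forward; pixel columns grow to the right and rows downward; lengths in m; the calibration is good to about 2 mm. A picture is of the moment at which its call begins: read the wrist's pose just before it. calibration takes no time and is no camera call.
- bot.hand_in(): hands the job in; it is judged then, once.
Trained networks look in the newest picture that a camera, given by its name, has taken for a name from the list of things; names that differ only in an ending like _2 or _b are one class to them, and where a whole thing is asked for, a point or a joint stands for the part that bears it (a point fixed in the world has none). Each returns a list of dicts, best first, with "conf" (0 to 1); they miss things now and then, are a little off and sometimes report something else, mostly with a low value. They report only what shows in the picture. A call takes as long as a camera call.
- models.spot_in(query, camera): "position" ([column, row] in pixels, amid what is visible of it).
- models.tip_of(query, camera): "position" ([column, row] in pixels: a listed point, or the origin of a listed thing).
The state is a dict: "time_s": time; "joint_positions": joint angles; "qvel": joint speeds; "tau": joint torques, N m; "position": TCP position; "tcp_rot": TCP orientation; "force": force on the tool from outside, world axes, zero at the start; "moment": the same for the moment, N m; "opening": opening from 0.0 (shut) to 1.0 (fully open); "grasp_force": force on a finger pad.
Only numpy, scipy, OpenCV 4.12 (cv2) and the standard library are available. Lean on these libraries where they do the work, as an engineer would, in place of code of your own. Each camera call takes 0.05 s, during which the arm holds its last target. There are 200 camera calls.

## Task

The dish rack's side arm sticks out too far. Press in the red spring button on its black collar, slide the tube in towards the rack and let the button pop out into the very next hole without ramming the pin against a hole's edge; then let go, leaving the tube locked and the mug, tumbler and jar where they stand.

Things in the scene. Friction and masses are not known exactly. Their poses are not given: they have to be found in the camera images.
- grip (a point): Where to pinch the black collar (28 x 28 mm) of the sliding tube: 90 mm above the counter, half-way between the pressed-in button's face and the collar's plain back face (back at x = -16 mm from here, front at +12). +y (level) is the way the tube slides in, to the rack; +x (level) points out of the button; z up. Width to pinch: 38 mm with the button out, 32 mm right in.
- guard (a point): Centre of the guard plate at the collar's rack end, a black plate 5 mm thick, 66 mm wide (in x) and 42 mm high, 25.5 mm from grip along +y; its twin is as far along -y. 46 mm is free along y between them for fingers from above. They reach 19 mm beyond the collar in front and behind and 7 mm above and below. They are part of the tube, so the tube can be pushed by a guard.
- hoop (a point): Middle of the wire hoop on the tube's outer end, 200 mm from grip along -y; 126 mm wide in x, from the counter to 163 mm high. It slides with the tube.
- bracket (a point): Centre of the bracket that fixes the 20 mm square steel pole to the grey dish rack, 225 mm from the first hole along +y. The tube slides over this pole. The rack (320 mm wide, 130 mm high) begins there and holds plates up to 252 mm high that begin 115 mm further on.
- button_face (a point): Centre of the outer face of the round red button, 18 mm across, on the collar's +x side. Out it stands 10 mm proud of the collar, pressed right in 4 mm. x, y and z axes as for grip.
- tube (a joint): How far the tube is slid in (m): about 0 at the start, locked in the first hole; grows towards the rack, stop at 0.14; rubs with 2 to 4 N. The next hole lies between 0.050 and 0.082, different each time, not measured (seen as a dark 15 mm disc on the pole's +x face, ahead of the collar). A third hole lies 0.050 further. In a hole the pin has 1.5 mm of play each way.
- button (a joint): How far the button is pressed in (m): 0 out, popped into a hole; 0.006 right in. Its spring pushes back with 6 N (out) to 9 N (in). The tube is free with the button in by over 0.004. Between holes the pole holds it in at 0.004 even when let go, and it springs out by itself at a hole if nothing presses it.
- pin: The hidden steel locking pin on the button's inner end, inside the pole, 12 x 12 x 4 mm; its origin is its centre. It may bear on the pole with at most 30 N.
- mug: White ceramic mug with a handle, 76 mm across, 85 mm high, standing on the counter; origin under its middle. To be left alone.
- tumbler: Steel tumbler, 68 mm across, 100 mm high, standing on the counter; origin under its middle. To be left alone.
- jar: Glass jar with steel cap, 72 mm across, 90 mm high, standing on the counter; origin under its middle. To be left alone.

How it is judged:
By the outcome, as a careful person would: the job done as asked, in the order asked, and still so for the second after the job is handed in, with the robot touching nothing.
It also fails if it takes over 37 s, if anything falls off the work surface, if the arm or the gripper's body presses on something with over 40 N, if the wrist force passes 120 N, or if a joint passes its speed limit or range.

## Working session

There is one attempt and no reset: what is moved stays moved. The work goes in short steps, Python scripts to look and compute and a shell command to move; the robot and the scene stay as the last step left them, time stands still between calls to the robot, and variables do not carry over. Pictures are saved under pics/ and viewed, at most 10 in all, crops included, and the job is handed in when it is done.

```bash
mkdir -p pics
cat > h.py <<'E'
import numpy as np, cv2
from rig import bot,cams,models
def pose():
    s=bot.read_state(); return np.array(s["position"]),np.array(s["tcp_rot"])
def cam(name,p=None,R=None):
    c=cams.calibration(name); K=np.array(c["mtx"]);d=np.array(c["dist_coeffs"])
    if name=="wrist":
        T=np.array(c["tool_from_camera"]); W=np.eye(4);W[:3,:3]=R;W[:3,3]=p; M=np.linalg.inv(W@T); return K,d,M[:3,:3],M[:3,3]
    return K,d,np.array(c["R"]),np.array(c["t"])
def ray(cm,px):
    K,d,R,t=cm; u=cv2.undistortPoints(np.array([[px]],float),K,d)[0,0]
    return -R.T@t, R.T@np.array([u[0],u[1],1])
def at_depth(cm,px,z): o,v=ray(cm,px); return o+v*z
def at_z(cm,px,h): o,v=ray(cm,px); return o+v*(h-o[2])/v[2]
def dep(D,px,r=3):
    c,w=int(round(px[0])),int(round(px[1])); a=D[max(0,w-r):w+r+1,max(0,c-r):c+r+1]; a=a[a>0]; return float(np.median(a)) if a.size else 0
def proj(cm,X):
    K,d,R,t=cm; return cv2.projectPoints(np.array(X,float).reshape(-1,1,3),cv2.Rodrigues(R)[0],t,K,d)[0][:,0]
E
python3 - <<'E'
from h import *
np.set_printoptions(precision=3,suppress=True)
ims=[]
for n in ["scene","top"]:
    p,R=pose(); I,D=cams.capture(n); cm=cam(n,p,R); cv2.imwrite(f"pics/{n}0.png",I); np.save(n+"D.npy",D)
    print(n,-cm[2].T@cm[3])
    for q in ["grip","guard","hoop","bracket","button_face","mug","tumbler","jar"]:
        for r in models.tip_of(q,n)[:2]:
            px=r["position"]; z=dep(D,px)
            print(q,round(r["conf"],2),np.array(px),"depth",at_depth(cm,px,z),"z=.09",at_z(cm,px,.09),"z0",at_z(cm,px,0))
print(bot.read_state()["tcp_rot"])
E
```

```text
scene [0.937 0.291 0.642]
grip 0.63 [340.2 196.8] depth [0.573 0.062 0.103] z=.09 [0.565 0.056 0.09 ] z0 [0.504 0.018 0.   ]
guard 0.67 [350.5 205.7] depth [0.576 0.086 0.1  ] z=.09 [0.569 0.082 0.09 ] z0 [0.509 0.048 0.   ]
guard 0.66 [245.7 243.5] depth [ 0.727 -0.026  0.055] z=.09 [ 0.739 -0.007  0.09 ] z0 [ 0.707 -0.056  0.   ]
hoop 0.89 [270.  139.9] depth [ 0.545 -0.129  0.104] z=.09 [ 0.535 -0.14   0.09 ] z0 [ 0.469 -0.21   0.   ]
bracket 0.58 [448.1 279. ] depth [0.616 0.284 0.129] z=.09 [0.592 0.284 0.09 ] z0 [ 0.535  0.283 -0.   ]
button_face 0.55 [334.3 204.5] depth [0.586 0.059 0.092] z=.09 [0.585 0.058 0.09 ] z0 [0.528 0.02  0.   ]
tumbler 0.6 [365.1 167.3] depth [0.428 0.026 0.031] z=.09 [0.477 0.051 0.09 ] z0 [0.402 0.012 0.   ]
jar 0.91 [246.9 243.2] depth [ 0.725 -0.024  0.055] z=.09 [ 0.738 -0.006  0.09 ] z0 [ 0.705 -0.054  0.   ]
top [0.518 0.015 0.897]
grip 0.65 [299.5 201.3] depth [0.564 0.054 0.104] z=.09 [0.565 0.054 0.09 ] z0 [0.57  0.059 0.   ]
guard 0.32 [178.9 190.2] depth [0.591 0.272 0.108] z=.09 [0.592 0.277 0.09 ] z0 [0.601 0.307 0.   ]
hoop 0.55 [405.6
[... 186 characters left out ...]
 0.   ]
bracket 0.54 [329.7 281.5] depth [0.406 0.002 0.005] z=.09 [0.417 0.003 0.09 ] z0 [0.406 0.002 0.   ]
button_face 0.43 [297.3 186. ] depth [0.602 0.062 0.   ] z=.09 [0.593 0.058 0.09 ] z0 [0.602 0.062 0.   ]
mug 0.68 [270.1 129.6] depth [0.72  0.115 0.005] z=.09 [0.7   0.106 0.09 ] z0 [0.721 0.116 0.   ]
tumbler 0.84 [326.  279.6] depth [0.41  0.009 0.005] z=.09 [0.421 0.01  0.09 ] z0 [0.41  0.009 0.   ]
tumbler 0.53 [297.6 185.3] depth [ 0.603  0.062 -0.   ] z=.09 [0.595 0.057 0.09 ] z0 [0.603 0.062 0.   ]
jar 0.73 [353.9 133.4] depth [ 0.689 -0.05   0.09 ] z=.09 [ 0.689 -0.05   0.09 ] z0 [ 0.708 -0.058  0.   ]
[[-0.904  0.429 -0.   ]
 [ 0.429  0.904 -0.   ]
 [ 0.    -0.    -1.   ]]
```

View pics/scene0.png

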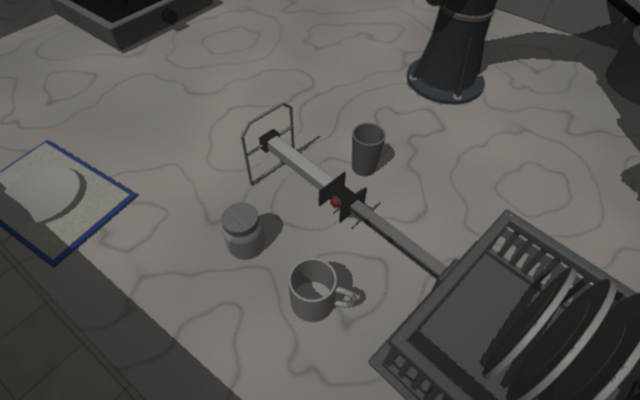

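View pics/top0.png

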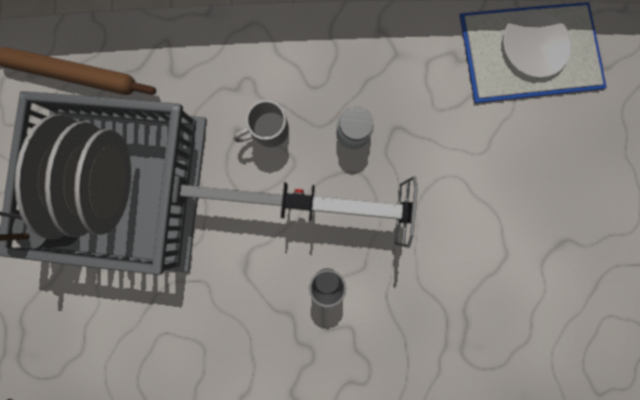

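The scene view shows the collar at (340,197), with the button facing the jar and mug. The top view shows the hoop at (405,210), the collar at (299,201) and the bracket at (178,187), so the tube slides at about 7° from world y. The mug, jar and tumbler stand clear of the fingers' space.

```bash
python3 -m handwheel '[[0,-0.04,0.02,0,0,-0.06],[0,-0.08,0.04,0,0,-0.12],[0,-0.12,0.04,0,0,-0.18],[0,-0.16,0.04,0,0,-0.24],[0.02,-0.2,0.04,0,0,-0.3],[0.04,-0.235,0.04,0,0,-0.36],[0.06,-0.27,0.04,0,0,-0.42],[0.08,-0.305,0.04,0,0,-0.48]]' 1
python3 -m handwheel '[[0.025,-0.03,0,0,0,-0.05],[0.05,-0.06,0,0,0,-0.1],[0.08,-0.09,0,0,0,-0.148],[0.11,-0.12,-0.01,0,0,-0.148],[0.14,-0.15,-0.02,0,0,-0.148],[0.17,-0.175,-0.03,0,0,-0.148],[0.2,-0.195,-0.04,0,0,-0.148],[0.218,-0.205,-0.05,0,0,-0.148]]'
cat > look.py <<'E'
from h import *
import sys
np.set_printoptions(precision=4,suppress=True)
p,R=pose(); I,D=cams.capture("wrist"); cm=cam("wrist",p,R); cv2.imwrite(f"pics/{sys.argv[1]}.png",I); np.savez(f"{sys.argv[1]}.npz",I=I,D=D,p=p,R=R)
print(p,R[:,1],"cam",-cm[2].T@cm[3])
for q in ["grip","guard","hoop","bracket","button_face"]:
    for r in models.tip_of(q,"wrist")[:2]:
        px=r["position"]; z=dep(D,px)
        print(q,round(r["conf"],2),np.array(px),"depth",at_depth(cm,px,z),"z=.09",at_z(cm,px,.09))
E
python3 look.py w1
```

```text
time_s: 1.57
position: [0.3476, 0.259, 0.288]
tcp_rot: [[-0.162, 0.987, 0.001], [0.987, 0.162, 0.001], [0.0, 0.001, -1.0]]
force: [0.4, 0.6, -0.7]
opening: 1.001
grasp_force: 0.0
time_s: 2.23
position: [0.5693, 0.0519, 0.2373]
tcp_rot: [[0.131, 0.991, 0.004], [0.991, -0.131, -0.001], [-0.001, 0.004, -1.0]]
force: [1.1, -0.3, 0.2]
opening: 1.0
grasp_force: 0.0
[0.5693 0.0519 0.2373] [ 0.9914 -0.1308  0.0045] cam [0.5782 0.1263 0.3759]
grip 0.93 [315.9 195.1] depth [0.5668 0.0592 0.1053] z=.09 [0.5661 0.0553 0.09  ]
grip 0.18 [437.4 246.6] depth [ 0.6875 -0.0263  0.0598] z=.09 [ 0.6771 -0.0117  0.09  ]
guard 0.87 [311.4 168.6] depth [0.5664 0.084  0.1117] z=.09 [0.5654 0.0805 0.09  ]
hoop 0.72 [315.  195.7] depth [0.5659 0.0587 0.1053] z=.09 [0.5652 0.0549 0.09  ]
hoop 0.31 [438.3 246.9] depth [ 0.6883 -0.0264  0.0605] z=.09 [ 0.678  -0.0121  0.09  ]
button_face 0.7 [442.7 107.2] depth [0.6869 0.1185 0.0857] z=.09 [0.6853 0.1186 0.09  ]
button_face 0.55 [340.4 193. ] depth [0.5924 0.0322 0.0021] z=.09 [0.589  0.0544 0.09  ]
```

View pics/w1.png

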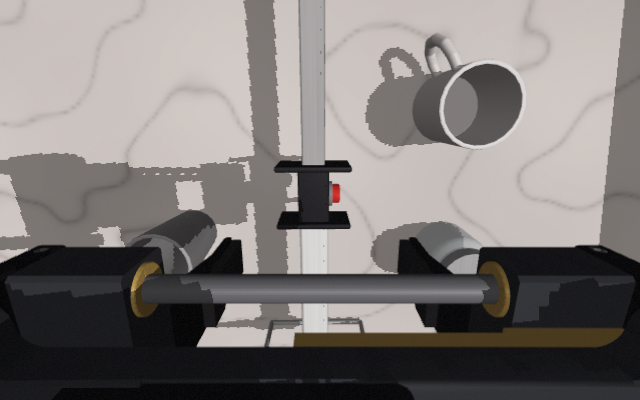

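The wrist view shows the collar at columns 299–330 and rows 170–215, with the red button at (336,193), already centred between the fingers. I'll refine the frame and unwrap the pole's +x face from the scene picture to find the hole.

Run:
```python
from h import *
np.set_printoptions(precision=4,suppress=True)
f=np.load("w1.npz"); cm=cam("wrist",f["p"],f["R"]); I=f["I"]; g=cv2.cvtColor(I,cv2.COLOR_BGR2GRAY).astype(int)
def edges(row,lo=285,hi=345): 
    d=np.abs(np.diff(g[row,lo:hi])); return lo+np.argsort(d)[::-1][:4],np.sort(d)[::-1][:4]
for row in (60,110,150): 
    print("pole",row,edges(row))
# guard extents, dark mask
m=(g<50).astype(np.uint8); m[235:]=0
n,l,s,c=cv2.connectedComponentsWithStats(m); 
for k in range(1,n):
    if s[k,4]>200: print(s[k])
for row in (180,200): print("collar",row,np.where(g[row,285:345]<50)[0][[0,-1]]+285)
for row in (171,222):
    q=np.where(g[row,250:380]<50)[0][[0,-1]]+250; print("guard",row,q,[at_z(cm,(x,row),.111) for x in q])
for row in (185,200):
    q=np.where(g[row,285:345]<50)[0][[0,-1]]+285; print([at_z(cm,(x,row),.104) for x in q])
for col in (285,345):
    q=np.where(g[150:235,col]<60)[0]+150; print(col,q)
hue=cv2.cvtColor(I,cv2.COLOR_BGR2HSV); rm=((hue[...,1]>150)&(I[...,2]>80)); y,x=np.where(rm[150:230,300:360]); print("red",x.min()+300,x.max()+300,y.min()+150,y.max()+150,at_z(cm,(x.mean()+300,y.mean()+150),.094))
S=cv2.imread("pics/scene0.png"); cs=cam("scene")
d=np.array([.1308,.9914,0]); o=np.array([.566,.055,.09]); ex=np.array([.9914,-.1308,0])
s=np.arange(-.03,.13,.0002); z=np.arange(.06,.12,.0002)
X=o+ex*.008+d*s[None,:,None]+np.array([0,0,1])*(z[::-1,None,None]-.09)
P=proj(cs,X.reshape(-1,3)).reshape(len(z),len(s),2).astype(np.float32)
U=cv2.remap(S,P[...,0],P[...,1],cv2.INTER_CUBIC); U=np.clip(U.astype(float)*2,0,255).astype(np.uint8)
for k in range(0,16): cv2.line(U,(k*50,0),(k*50,6),(0,255,0),1)
cv2.imwrite("pics/u.png",U)
```

```text
pole 60 (array([324, 298, 323, 299]), array([44, 41, 40, 36]))
pole 110 (array([324, 299, 300, 323]), array([53, 41, 39, 36]))
pole 150 (array([324, 300, 301, 302]), array([37, 37, 34, 24]))
[ 275  161   76   68 3096]
collar 180 [298 328]
collar 200 [298 328]
guard 171 [275 350] [array([0.5355, 0.0859, 0.111 ]), array([0.5984, 0.0776, 0.111 ])]
guard 222 [278 348] [array([0.5305, 0.0406, 0.111 ]), array([0.5919, 0.0325, 0.111 ])]
[array([0.5523, 0.07  , 0.104 ]), array([0.5785, 0.0665, 0.104 ])]
[array([0.5503, 0.0565, 0.104 ]), array([0.5768, 0.053 , 0.104 ])]
285 [161 162 163 164 165 166 167 168 169 170 171 212 213 214 215 216 217 218
 219 220 221 222 223 224 225 226 227 228]
345 [161 162 163 164 165 166 167 168 169 170 171 211 212 213 214 215 216 217
 218 219 220 221 222 223 224 225 226 227 228]
red 333 339 184 201 [0.5847 0.0562 0.094 ]
```

View pics/u.png

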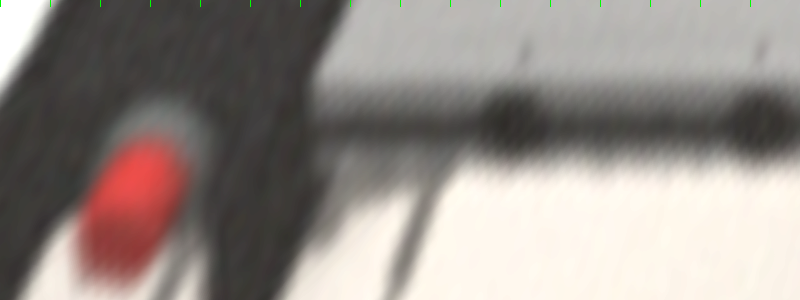

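The unwrapped face shows the next hole at column 515 and the third at 762, 49 mm apart. The next hole is therefore about 70 mm along from the pin. Next I descend over the collar and narrow the jaws to about 50 mm.

```bash
python3 -m handwheel '[[-0.002,0.003,-0.03,0,0,0],[-0.003,0.0046,-0.06,0,0,0],[-0.003,0.0046,-0.09,0,0,0],[-0.003,0.0046,-0.115,0,0,0],[-0.003,0.0046,-0.13,0,0,0],[-0.003,0.0046,-0.141,0,0,0],[-0.003,0.0046,-0.141,0,0,0],[-0.003,0.0046,-0.141,0,0,0]]'
python3 -m handwheel '[[0,0,0,0,0,0],[0,0,0,0,0,0],[0,0,0,0,0,0],[0,0,0,0,0,0],[0,0,0,0,0,0],[0,0,0,0,0,0],[0,0,0,0,0,0],[0,0,0,0,0,0]]' 0.15
python3 look.py w2
```

```text
time_s: 3.2
position: [0.5621, 0.0608, 0.0971]
tcp_rot: [[0.127, 0.992, 0.0], [0.992, -0.127, 0.0], [0.0, 0.0, -1.0]]
force: [0.4, -0.1, 0.5]
opening: 1.001
grasp_force: 0.0
time_s: 3.87
position: [0.5632, 0.06, 0.0967]
tcp_rot: [[0.128, 0.992, 0.002], [0.992, -0.128, -0.0], [0.0, 0.002, -1.0]]
force: [2.4, -0.5, -0.7]
opening: 0.59
grasp_force: 1.1
[0.5632 0.06   0.0967] [ 0.9918 -0.1277  0.0023] cam [0.5721 0.1343 0.2353]
grip 0.8 [326.7 271.9] depth [0.5667 0.0661 0.106 ] z=.09 [0.566  0.0577 0.09  ]
guard 0.65 [320.  224.4] depth [0.5664 0.0875 0.1016] z=.09 [0.5659 0.0835 0.09  ]
button_face 0.78 [373.8 273.8] depth [0.5817 0.0901 0.1559] z=.09 [0.5897 0.0536 0.09  ]
```

View pics/w2.png

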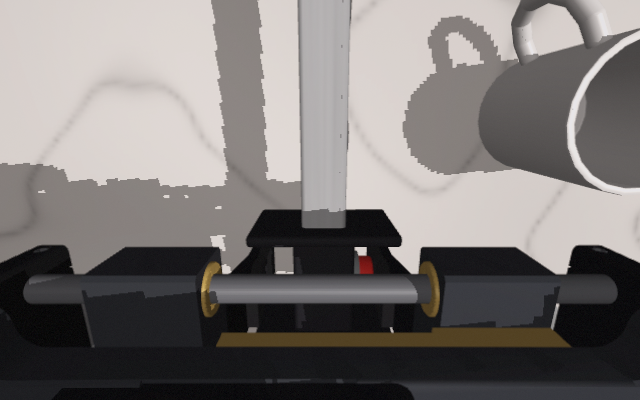

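The wrist view shows the fingers inside the guards either side of the collar. The right pad is just touching the red button at (365,265), so the jaws sit about 3.5 mm too far towards -x. I'll recentre and then pinch.

```bash
python3 -m handwheel '[[0.002,-0.001,-0.0005,0,0,0],[0.0035,-0.002,-0.0005,0,0,0],[0.0035,-0.002,-0.0005,0,0,0],[0.0035,-0.002,-0.0005,0,0,0],[0.0035,-0.002,-0.0005,0,0,0],[0.0035,-0.002,-0.0005,0,0,0],[0.0035,-0.002,-0.0005,0,0,0],[0.0035,-0.002,-0.0005,0,0,0]]' 
python3 -m handwheel '[[0,0,0,0,0,0],[0,0,0,0,0,0],[0,0,0,0,0,0],[0,0,0,0,0,0],[0,0,0,0,0,0],[0,0,0,0,0,0],[0,0,0,0,0,0],[0,0,0,0,0,0]]' -1
```

```text
time_s: 4.83
position: [0.5656, 0.0582, 0.096]
tcp_rot: [[0.128, 0.992, -0.0], [0.992, -0.128, 0.0], [-0.0, -0.0, -1.0]]
force: [-0.6, 0.3, 0.4]
opening: 0.575
grasp_force: 0.0
time_s: 5.5
position: [0.5665, 0.058, 0.0963]
tcp_rot: [[0.128, 0.992, 0.002], [0.992, -0.128, -0.0], [0.0, 0.002, -1.0]]
force: [2.2, -0.3, 0.3]
opening: 0.362
grasp_force: 30.0
```

The button is pressed right in: the opening reads 31.5 mm with 30 N of grip. I'll slide 55 mm while pinched.

```bash
python3 -m handwheel '[[0.0005,0.004,0,0,0,0],[0.0015,0.012,0,0,0,0],[0.0027,0.021,0,0,0,0],[0.0040,0.031,0,0,0,0],[0.0053,0.041,0,0,0,0],[0.0063,0.049,0,0,0,0],[0.007,0.0545,0,0,0,0],[0.007,0.0545,0,0,0,0]]'
python3 - <<'E'
from h import *
s=bot.read_state(); print(s["position"],s["force"],s["opening"])
np.set_printoptions(precision=4,suppress=True)
S,D=cams.capture("scene"); cs=cam("scene")
d=np.array([.128,.992,0]); o=np.array([.566,.055,.09]); ex=np.array([.992,-.128,0])
s=np.arange(-.03,.13,.0002); z=np.arange(.06,.12,.0002)
X=o+ex*.008+d*s[None,:,None]+np.array([0,0,1])*(z[::-1,None,None]-.09)
P=proj(cs,X.reshape(-1,3)).reshape(len(z),len(s),2).astype(np.float32)
U=[]
for im in (cv2.imread("pics/scene0.png"),S):
    u=cv2.remap(im,P[...,0],P[...,1],cv2.INTER_CUBIC); U.append(np.clip(u.astype(float)*2,0,255).astype(np.uint8))
for u in U:
    for k in range(16): cv2.line(u,(k*50,0),(k*50,6),(0,255,0),1)
cv2.imwrite("pics/u2.png",cv2.resize(np.vstack(U),(800,600)))
E
```

```text
time_s: 6.17
position: [0.5738, 0.1149, 0.0963]
tcp_rot: [[0.127, 0.992, 0.003], [0.992, -0.127, 0.002], [0.002, 0.002, -1.0]]
force: [5.5, 1.0, 2.5]
opening: 0.365
grasp_force: 30.0
[0.57378907 0.11486533 0.09634336] [5.4808558  1.0154195  2.50824538] 0.36467087109672325
```

View pics/u2.png

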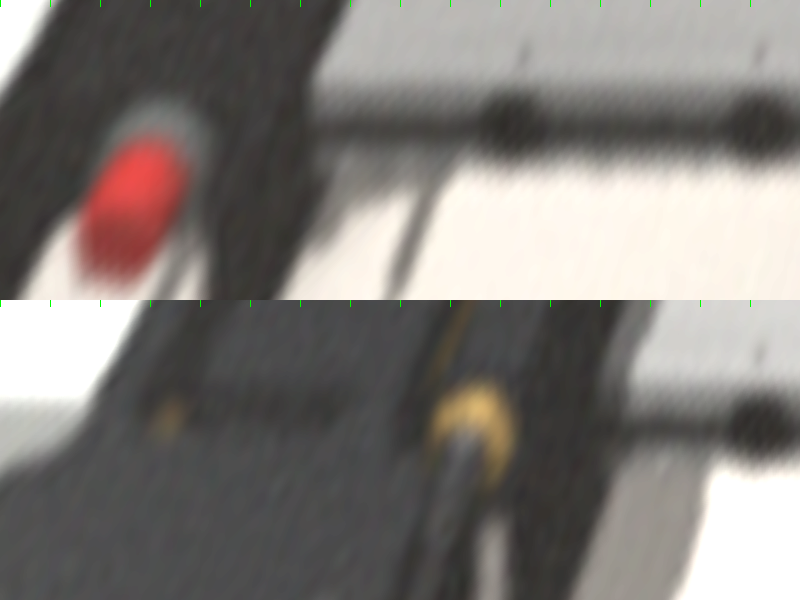

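The collar has moved in about 58 mm, with the guard edge now at column 603. The next hole is hidden under the collar, 10–12 mm further along. I'll release it so the pole holds the button, then ease forward until the fingers meet the rack-side guard.

```bash
python3 -m handwheel '[[0,0,0,0,0,0],[0,0,0,0,0,0],[0,0,0,0,0,0],[0,0,0,0,0,0],[0,0,0,0,0,0],[0.0003,0.002,0,0,0,0],[0.0005,0.004,0,0,0,0],[0.0008,0.006,0,0,0,0]]' 0.15
cat > red.py <<'E'
from h import *
np.set_printoptions(precision=4,suppress=True)
import sys
p,R=pose(); I,D=cams.capture("wrist")
h=cv2.cvtColor(I,cv2.COLOR_BGR2HSV); m=(h[...,1]>150)&(I[...,2]>60)&((h[...,0]<8)|(h[...,0]>172)); m[:235]=0
y,x=np.where(m); f=bot.read_state()["force"]; d=np.array([.128,.992,0])
g=cv2.cvtColor(I,cv2.COLOR_BGR2GRAY); col=np.where(g[150:260,322]<60)[0]
print("p",p,"s",p@d,"F along",np.dot(f,d),"red n",len(x),x.min() if len(x) else 0,x.max() if len(x) else 0,y.min() if len(x) else 0,y.max() if len(x) else 0,"guard row",col[:1]+150)
if len(sys.argv)>1: cv2.imwrite(f"pics/{sys.argv[1]}.png",I[180:360,180:480])
E
python3 red.py r1
```

```text
time_s: 6.88
position: [0.5732, 0.1188, 0.0959]
tcp_rot: [[0.128, 0.992, -0.001], [0.992, -0.128, 0.0], [-0.0, -0.001, -1.0]]
force: [0.6, 0.4, -0.3]
opening: 0.573
grasp_force: 0.0
p [0.5732 0.1188 0.0959] s 0.19125354263720368 F along 0.13561464338125503 red n 44 354 358 263 273 guard row [235]
```

View pics/r1.png

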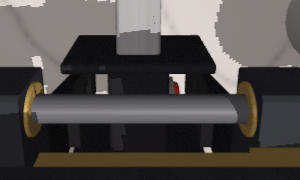

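The crop shows only a sliver of red at (176,87), so the pole is holding the button in. I'll keep creeping forward.

```bash
python3 -m handwheel '[[0.0001,0.001,0,0,0,0],[0.0003,0.002,0,0,0,0],[0.0004,0.003,0,0,0,0],[0.0005,0.004,0,0,0,0],[0.0006,0.005,0,0,0,0],[0.0008,0.006,0,0,0,0],[0.0009,0.007,0,0,0,0],[0.0009,0.007,0,0,0,0]]' | grep -v tcp
python3 red.py
python3 -m handwheel '[[0.0001,0.0005,0,0,0,0],[0.0001,0.001,0,0,0,0],[0.0002,0.0015,0,0,0,0],[0.0003,0.002,0,0,0,0],[0.0003,0.0025,0,0,0,0],[0.0004,0.003,0,0,0,0],[0.0005,0.0035,0,0,0,0],[0.0005,0.0035,0,0,0,0]]' | grep -v tcp
python3 red.py
```

```text
time_s: 7.6
position: [0.5745, 0.1258, 0.0961]
force: [0.2, -0.3, 0.5]
opening: 0.574
grasp_force: 0.0
p [0.5745 0.1258 0.0961] s 0.19835524535840773 F along -0.04395091296948793 red n 21 353 357 304 309 guard row [249]
time_s: 8.32
position: [0.5748, 0.1278, 0.0961]
force: [-0.9, -5.3, 1.1]
opening: 0.574
grasp_force: 2.8
p [0.5748 0.1278 0.0961] s 0.20039335225229224 F along -6.089319959344871 red n 27 353 357 304 311 guard row [251]
```

The fingers have met the guard at about 6 N. I'll push slowly and watch for the button to pop.

```bash
python3 -m handwheel '[[0.0001,0.0007,0,0,0,0],[0.0002,0.0014,0,0,0,0],[0.0003,0.0021,0,0,0,0],[0.0004,0.0028,0,0,0,0],[0.0004,0.0035,0,0,0,0],[0.0005,0.0042,0,0,0,0],[0.0006,0.005,0,0,0,0],[0.0006,0.005,0,0,0,0]]' | grep -v tcp
python3 red.py
python3 -m handwheel '[[0,0.0003,0,0,0,0],[0.0001,0.0006,0,0,0,0],[0.0001,0.0009,0,0,0,0],[0.0002,0.0012,0,0,0,0],[0.0002,0.0015,0,0,0,0],[0.0002,0.0018,0,0,0,0],[0.0003,0.002,0,0,0,0],[0.0003,0.002,0,0,0,0]]' | grep -v tcp
python3 red.py
```

```text
time_s: 9.03
position: [0.5754, 0.1329, 0.096]
force: [-0.4, -5.3, 0.8]
opening: 0.573
grasp_force: 2.7
p [0.5754 0.1329 0.096 ] s 0.20545261503497902 F along -5.316853871421723 red n 29 353 357 304 311 guard row [251]
time_s: 9.75
position: [0.5756, 0.1348, 0.096]
force: [-0.5, -6.0, 0.4]
opening: 0.575
grasp_force: 2.8
p [0.5756 0.1348 0.096 ] s 0.20741906500610477 F along -6.185440403315935 red n 34 353 357 304 311 guard row [251]
```

```bash
python3 -m handwheel '[[0,0.0002,0,0,0,0],[0,0.0004,0,0,0,0],[0.0001,0.0006,0,0,0,0],[0.0001,0.0008,0,0,0,0],[0.0001,0.001,0,0,0,0],[0.0002,0.0012,0,0,0,0],[0.0002,0.0014,0,0,0,0],[0.0002,0.0014,0,0,0,0]]' | grep -v tcp
python3 red.py
```

```text
time_s: 10.47
position: [0.576, 0.1376, 0.096]
force: [-0.6, -1.9, 0.5]
opening: 0.572
grasp_force: 1.0
p [0.576  0.1376 0.096 ] s 0.21027246839674768 F along -2.4319300166915423 red n 91 353 365 304 311 guard row [251]
```

The red patch jumped from 34 to 91 pixels and now reaches column 365, and the push force fell, so the button has popped. I'll back off the guard, open the jaws and lift away.

```bash
python3 -m handwheel '[[-0.0004,-0.003,0,0,0,0],[-0.0008,-0.006,0,0,0,0],[-0.0013,-0.01,0,0,0,0],[-0.0015,-0.0115,0,0,0,0],[-0.0015,-0.0115,0,0,0,0],[-0.0015,-0.0115,0,0,0,0],[-0.0015,-0.0115,0,0,0,0],[-0.0015,-0.0115,0,0,0,0]]' | grep -v tcp
python3 red.py
python3 -m handwheel '[[0,0,0,0,0,0],[0,0,0,0,0,0],[0,0,0,0,0,0],[0,0,0,0,0,0],[0,0,0.02,0,0,0],[0,0,0.05,0,0,0],[0,0,0.09,0,0,0],[0,0,0.13,0,0,0]]' 1 | grep -v tcp
python3 -m handwheel '[[0,0,0.03,0,0,0],[-0.03,0,0.05,0,0,0],[-0.07,0,0.05,0,0,0],[-0.1,0,0.05,0,0,0],[-0.13,0,0.05,0,0,0],[-0.13,0,0.05,0,0,0],[-0.13,0,0.05,0,0,0],[-0.13,0,0.05,0,0,0]]' | grep -v tcp
python3 - <<'E'
from h import *
S,D=cams.capture("scene"); T,_=cams.capture("top")
cv2.imwrite("pics/end.png",np.hstack([cv2.resize(S[160:300,230:420],None,fx=2.1,fy=2.1,interpolation=cv2.INTER_CUBIC),cv2.resize(T,(400,294))]))
E
```

```text
time_s: 11.18
position: [0.5746, 0.1261, 0.096]
force: [-0.5, -0.2, -0.6]
opening: 0.578
grasp_force: 0.0
p [0.5746 0.1261 0.096 ] s 0.1986836419083945 F along 0.2903012730093511 red n 248 353 367 255 273 guard row [227]
time_s: 11.9
position: [0.5736, 0.126, 0.2265]
force: [0.5, 0.1, -0.3]
opening: 0.989
grasp_force: 0.0
time_s: 12.57
position: [0.4456, 0.1261, 0.2766]
force: [0.5, 1.2, 0.6]
opening: 1.001
grasp_force: 0.0
```

View pics/end.png

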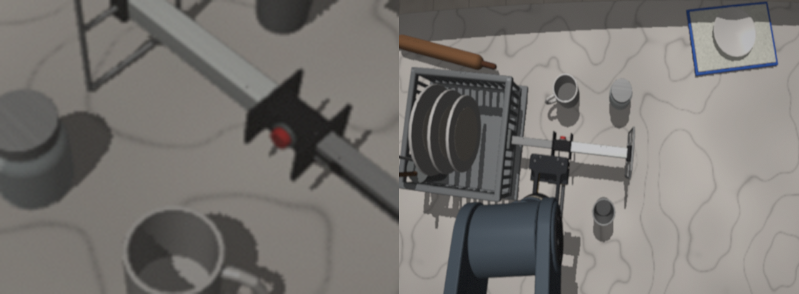

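The button stands proud at (281,138), the tube is slid in, and the mug, jar and tumbler are where they were. The gripper is clear of everything, so I'm handing in.

```bash
python3 -c "
from rig import bot
print(bot.hand_in())"
```

```text
the job is handed in; nothing more can be done
None
```

The tube is slid in by roughly 67 mm, and the button popped out in the very next hole at about 6 N of push. The mug, tumbler and jar are undisturbed, and I handed the job in at about 12.7 s.

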